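# Put a screw canister away in the dial dispenser

### The arm

A 7-joint arm with a two-finger parallel gripper is mounted at the origin on the work surface. World frame = base frame: x ahead of the robot, y to its left, z up, the work surface at z = 0. Lengths are in mm, angles in rad, forces in N, time in s.
With the tool pointing down it reaches from about 350 to 900 mm from the base axis. Payload 8.1 kg.
Tool frame: the origin (TCP) lies midway between the tips of the shut fingers; the grasp point (between the pads) lies 19 mm behind it; z points along the fingers, y is the line along which they close (so a half turn about z gives the same grasp; the last joint's range is limited). The gripper opens to 85 mm and grips with 20 to 120 N. Pads are 22 mm wide; open, the fingers measure 114 mm over their backs; the gripper's body (76 mm by 85 mm) begins 54 mm behind the grasp point. The pads swing forward as they close: fully open they stand 13 mm farther back than shut.
Start: joints at [1.037, 0.434, 0.025, 1.573, -0.012, 1.134, -0.075], TCP at [260.978, -567.919, 231.323] pointing down, gripper open.
Joint ranges: [-2.62, 2.62], [-0.44, 2.09], [-1.27, 1.32], [0.08, 2.57], [-1.32, 4.46], [0.12, 2], [-2.74, 2.74]. Speed limits (rad/s): [2.22, 2.22, 3.01, 3.01, 3.14, 3.14, 3.14].

### API

Orientations are given as a 3x3 rotation matrix whose columns are the frame's x, y, z axes.
In Python, from plant import * gives the robot as it stands.
- The arm moves only by the shell command python3 -m crank 'ROWS'. ROWS is JSON, a list of rows, each a list of 5 numbers: the closure, from 0 (fully open) to 1 (shut), then the shift along the world's x, y, z in mm, then the turn about the world's z in degrees. In form: [[fingers, tx, ty, tz, yaw], ...]. A call has exactly 5 rows; each row is the pose to reach, as a shift and turn from the pose commanded when the call began; what a row does not reach only later rows make up. A row lasts 1/10 s, in which the tool goes at most 50 mm and 8.59 degrees, less where a joint would pass 70% of its speed; a pose out of reach is approached as far as the arm can. A call with a gripper value outside its range is refused whole. The fingers move at their own pace and stop on an object; the grip force is fixed at half the most. Time passes only in rows, so rows that repeat a pose let the fingers close, or fill a call up. It gives the time, the measured TCP pose, the force, the opening and the grip force at its end, in the units of the state.
- get_obs(): the state, without advancing time (a new reading comes with each control period).
- get_image(name): name is "side" or "top"; returns a dict with "color" (420x560x3 uint8, blue, green, red), "fov_y" (degrees; the focal length in pixels is half the picture's height over the tangent of half this angle, whatever the lens; pixels are square), "cx", "cy" (the principal point, pixels), "D" ([k1, k2, p1, p2, k3] as OpenCV has them; the pictures are not rectified), "rvec" (rotation vector, rad) and "tvec" (3), from world to camera coordinates, as OpenCV has them. Camera axes: x right, y down, z forward; pixel columns grow to the right and rows downward; lengths in mm; the calibration is good to about 2 mm. A picture is of the moment at which its call begins. There is no depth.
- job_done(): hands the job in; it is judged then, once.
Trained networks look in a picture, given as the dict that the camera call returned (one of the last four; its "shot" number tells which), for a name from the list of things; names that differ only in an ending like _2 or _b are one class to them, and where a whole thing is asked for, a point or a joint stands for the part that bears it (a point fixed in the world has none). Each returns a list of dicts, best first, with "score" (0 to 1); they miss things now and then, are a little off and sometimes report something else, mostly with a low value. They report only what shows in the picture. A call takes as long as a camera call.
- recognise(picture, target): "location" ([x, y, z] in mm, in world coordinates, good to about 4 mm: the middle of the surface that is visible of it).
- silhouettes(picture, target): "pixels" (420x560 bool, what is visible of it).
- place_of(picture, target): "location" ([x, y, z] in mm, in world coordinates, good to about 4 mm: a listed point, or the origin of a listed thing).
The state is a dict: "time_s": time; "joint_positions": joint angles; "qd": joint speeds; "joint_efforts": joint torques, N m; "tcp_pos": TCP position; "tool_rot": TCP orientation; "wrist_force": force on the tool from outside, world axes, zero at the start; "ft_torque": the same for the moment, N m; "width": finger opening in mm; "grasp_force": force on a finger pad.
Only numpy, scipy, OpenCV 4.12 (cv2) and the standard library are available. Lean on these libraries where they do the work, as an engineer would, in place of code of your own. Each camera call takes 0.05 s, during which the arm holds its last target. There are 200 camera calls.

### The job

Put the green-capped screw canister away in the dispenser compartment marked by the green button on the rim. First push down and turn the dial cover until its opening is over that compartment and the cover has sprung fully back up and locked there; then put the canister in through the opening and leave the cover locked where it is. Never force the dial hard against its lock, and do not disturb the red-capped canister or the spectacles.

Things in the scene. Friction and masses are not known exactly. Their poses are not given: they have to be found in the camera images.
- dispenser: Grey round tub fixed to the bench, 210 mm across, rim 70 mm high. Origin: centre of its underside, z up on the dial's axis. Four 90-degree sections, 29 to 81 mm from the axis: a blank one at its x (solid to 56 mm), and compartments (floor 6 mm above the bench) a quarter turn to either side and opposite. Dividers 3 mm thick, 58 mm high. A white dial cover lies over all, inside the rim.
- green_mark: Green button, 22 mm across, 6 mm high, on the rim at the middle of the wanted compartment, 93 mm from the dispenser's axis; which of the three compartments varies. The compartment's centre lies on the line from the axis to this button, 58 mm from the axis. The others have a yellow and a red button. Origin: centre of its underside, 70 mm above the bench.
- window (a point): Centre of the one opening in the white dial cover, level with its upper face, 58 mm from the axis; x points outward from the axis. The cover lies inside the rim: 6 mm thick, radius 78 mm, upper face 72 mm above the bench when fully up. The opening reaches from 32 to 78 mm from the axis, 39 mm wide at 55 mm, wider outward.
- knob (a point): Centre of the upper face of the black bar knob on the dial cover, on the axis, 104 mm above the bench when the cover is fully up. The bar is 56 mm long, 14 mm thick and stands 32 mm above the cover; its length runs along this point's x axis, towards the opening.
- dial: The white dial cover with its knob. Origin: on the axis at the cover's underside, 66 mm above the bench when fully up; z up, x towards the middle of the opening. It turns about z either way without end stops, with light friction; it starts locked, fully up, with its opening over the blank section. Forced hard against its lock (over about 12 N m turning or 140 N pulling up) it would break.
- pointer (a point): Imaginary point in line with the middle of the opening, 93 mm from the axis, over the rim, level with the cover's upper face: straight over the green button when the opening is over its compartment.
- press (a joint): Push-down of the cover in m: 0 fully up, 0.010 bottom stop; spring about 6 N at 0, 11 N at the bottom. Over each of the four sections it springs fully up and locks (0.05 rad play either way); there it turns only if pushed down over 6.5 mm. Between these places it rests 6 mm down and stays put when let go; turned without pushing, it springs up into the next place it meets.
- can_green: Canister to be put away: upright cylinder, 20 mm diameter, 45 mm high, 30 g, white with a green cap (top 14 mm). Origin: centre of its underside, z up.
- can_green_mid (a point): Middle of the green-capped canister, 22.5 mm above its underside.
- can_red: The same kind of canister with a red cap; stays where it is. Origin: centre of its underside.
- spectacles: Red-rimmed spectacles standing open on the bench, 140 mm wide, 145 mm deep, 48 mm high; stay where they are. Origin: on the bench below the bridge; the side arms run along x.

How it is judged:
By the outcome, as a careful person would: the job done as asked, in the order asked, and still so for the second after the job is handed in, with the robot touching nothing.
It also fails if it takes over 72 s, if anything falls off the work surface, if the arm or the gripper's body presses on something with over 40 N, if the wrist force passes 120 N, or if a joint passes its speed limit or range.

## Working session

There is one attempt and no reset: what is moved stays moved. The work goes in short steps, Python scripts to look and compute and a shell command to move; the robot and the scene stay as the last step left them, time stands still between calls to the robot, and variables do not carry over. Pictures are saved under pics/ and viewed, at most 10 in all, crops included, and the job is handed in when it is done.

```bash
mkdir -p pics; ls
cat > h.py <<'E'
from plant import *
import numpy as np, cv2
def look(tag, names, cams=("top","side")):
    for c in cams:
        im=get_image(c); cv2.imwrite(f"pics/{tag}_{c}.png", im["color"])
        for n in names:
            r=place_of(im,n)
            print(c,n,[(np.round(d["location"],1).tolist(),round(d["score"],2)) for d in r[:2]])
def st():
    o=get_obs(); print(o["time_s"],np.round(o["tcp_pos"],1),np.round(o["tool_rot"],3).tolist(),np.round(o["wrist_force"],1),o["width"],o["grasp_force"])
E
python3 - <<'E'
from h import *
st()
look("a",["dispenser","green_mark","window","knob","pointer","can_green","can_red","spectacles"])
E
```

```text
pics
0.0 [ 260.7 -567.5  230.5] [[0.909, 0.418, -0.001], [0.418, -0.909, 0.001], [-0.0, -0.002, -1.0]] [-0.2  0.2  0.1] 85.43959090160631 0.0
top dispenser [([587.6, 53.6, 3.1], 0.94)]
top green_mark [([654.7, -8.2, 70.5], 0.57)]
top window [([544.2, 91.5, 73.1], 0.86)]
top knob [([588.6, 52.2, 105.8], 0.94)]
top pointer []
top can_green [([464.8, -312.1, -0.5], 0.46)]
top can_red [([511.6, 313.0, -0.9], 0.48)]
top spectacles [([726.3, 285.2, -0.4], 0.78)]
side dispenser [([588.9, 53.6, 3.1], 0.81), ([590.1, 50.8, 102.8], 0.16)]
side green_mark [([655.5, -7.0, 72.1], 0.54)]
side window [([546.9, 91.4, 73.3], 0.83), ([509.4, 317.2, -1.4], 0.67)]
side knob [([591.5, 53.8, 102.0], 0.6)]
side pointer [([522.3, 111.7, 71.0], 0.83)]
side can_green [([460.9, -306.8, 0.8], 0.52)]
side can_red [([510.4, 317.6, -0.5], 0.53)]
side spectacles [([723.9, 288.4, 2.3], 0.84), ([521.3, 115.1, 68.8], 0.48)]
```

View pics/a_top.png

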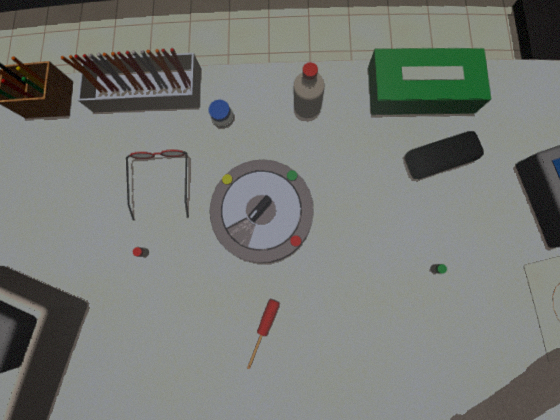

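View pics/a_side.png

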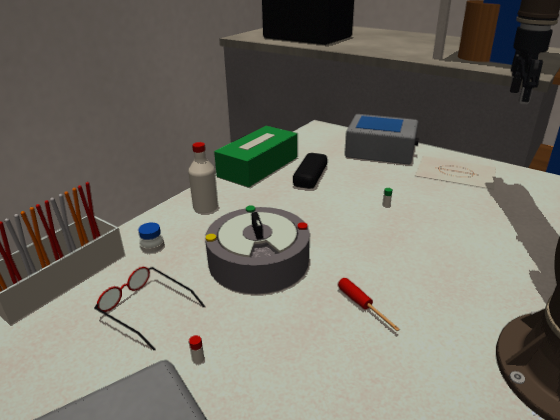

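The top view shows the dispenser at about (262,211). Its window faces lower-left (241,232) and the green button is upper-right (292,175), so it needs a half turn. The green can is at (440,268). The side view agrees, with the bar along the window–green line. I'll move over the knob with tool x at about -42°, so a +180° turn stays within the last joint's range.

```bash
python3 -m crank '[[0,16,31,0,-4],[0,33,62,0,-8],[0,49,93,0,-12],[0,66,124,0,-16],[0,82,155,0,-20]]'
python3 -m crank '[[0,16,31,0,-4],[0,33,62,0,-8],[0,49,93,0,-12],[0,66,124,0,-16],[0,82,155,0,-20]]'
python3 -m crank '[[0,16,31,0,-4],[0,33,62,0,-8],[0,49,93,0,-12],[0,66,124,0,-16],[0,82,155,0,-20]]'
python3 -m crank '[[0,16,31,0,-1],[0,33,62,0,-3],[0,49,93,0,-5],[0,66,124,0,-6.5],[0,82,155,0,-6.5]]'
python3 -m crank '[[0,0,0,0,0],[0,0,0,0,0],[0,0,0,0,0],[0,0,0,0,0],[0,0,0,0,0]]'
python3 -c "
from h import *
st(); print(get_obs()['joint_positions'])"
```

```text
time_s: 1.4
tcp_pos: [343.6, -411.6, 231.4]
tool_rot: [[0.997, 0.079, 0.0], [0.079, -0.997, -0.0], [0.0, 0.0, -1.0]]
wrist_force: [1.4, 0.8, -0.4]
width: 85.4
grasp_force: 0.0
time_s: 1.9
tcp_pos: [425.6, -256.6, 231.6]
tool_rot: [[0.964, -0.267, 0.001], [-0.267, -0.964, -0.0], [0.001, 0.0, -1.0]]
wrist_force: [1.4, -0.9, -0.3]
width: 85.4
grasp_force: 0.0
time_s: 2.4
tcp_pos: [507.6, -101.6, 231.5]
tool_rot: [[0.814, -0.581, 0.001], [-0.581, -0.814, -0.0], [0.0, -0.0, -1.0]]
wrist_force: [0.6, 0.3, 0.7]
width: 85.2
grasp_force: 0.0
time_s: 2.9
tcp_pos: [589.6, 53.4, 231.4]
tool_rot: [[0.745, -0.668, 0.0], [-0.668, -0.745, -0.0], [0.0, -0.0, -1.0]]
wrist_force: [0.6, -1.0, 0.0]
width: 85.4
grasp_force: 0.0
time_s: 3.4
tcp_pos: [588.8, 50.9, 231.5]
tool_rot: [[0.744, -0.668, 0.0], [-0.668, -0.744, -0.0], [0.0, 0.0, -1.0]]
wrist_force: [-0.4, -0.1, -0.4]
width: 85.1
grasp_force: 0.0
3.4 [588.8  50.9 231.5] [[0.744, -0.668, 0.0], [-0.668, -0.744, -0.0], [0.0, 0.0, -1.0]] [-0.4 -0.1 -0.4] 85.12549460814334 0.0
[-0.12207605  0.38289896 -0.0757358   1.65331867  0.0319959   1.10647355
 -2.50904576]
```

```bash
python3 -m crank '[[0,0,1,-30,0],[0,0,1,-60,0],[0,0,1,-90,0],[0,0,1,-120,0],[0,0,1,-120,0]]'
python3 -m crank '[[0,0,0,-10,0],[0,0,0,-20,0],[0,0,0,-30,0],[0,0,0,-33,0],[0,0,0,-33,0]]'
python3 -c "
from h import *
st(); look('b',['knob'])"
```

```text
time_s: 3.9
tcp_pos: [586.2, 52.0, 107.9]
tool_rot: [[0.745, -0.667, -0.007], [-0.667, -0.745, -0.001], [-0.004, 0.005, -1.0]]
wrist_force: [-0.6, -0.5, 0.4]
width: 85.2
grasp_force: 0.0
time_s: 4.4
tcp_pos: [588.8, 53.1, 78.0]
tool_rot: [[0.745, -0.667, -0.001], [-0.667, -0.745, -0.0], [-0.0, 0.0, -1.0]]
wrist_force: [-0.4, -0.2, -0.1]
width: 85.1
grasp_force: 0.0
4.4 [588.8  53.1  78. ] [[0.745, -0.667, -0.001], [-0.667, -0.745, -0.0], [-0.0, 0.0, -1.0]] [-0.4 -0.2 -0.1] 85.13423763332493 0.0
top knob []
side knob [([587.0, 52.4, 103.3], 0.57), ([655.1, -6.8, 70.7], 0.17)]
```

View pics/b_side.png

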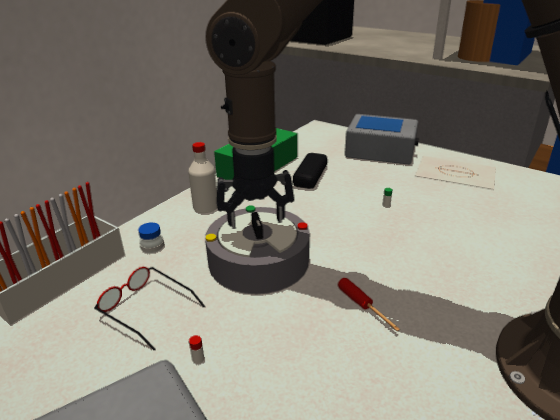

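The gripper straddles the knob (257,225), with fingers at (232,213) and (282,212) on either side of the bar. Closing now.

```bash
python3 -m crank '[[0.6,0,0,0,0],[0.7,0,0,0,0],[0.75,0,0,0,0],[0.8,0,0,0,0],[0.85,0,0,0,0]]'
python3 -m crank '[[0.9,0,0,0,0],[1,0,0,0,0],[1,0,0,0,0],[1,0,0,0,0],[1,0,0,0,0]]'
python3 -c "
from h import *
st(); print(get_obs()['ft_torque'])"
```

```text
time_s: 5.1
tcp_pos: [588.7, 52.8, 78.3]
tool_rot: [[0.745, -0.667, -0.001], [-0.667, -0.745, -0.0], [-0.0, 0.001, -1.0]]
wrist_force: [-6.3, -7.3, 4.9]
width: 13.5
grasp_force: 18.7
time_s: 5.6
tcp_pos: [588.7, 52.8, 78.6]
tool_rot: [[0.745, -0.667, -0.0], [-0.667, -0.745, -0.0], [-0.0, 0.001, -1.0]]
wrist_force: [-3.2, -1.9, 5.8]
width: 13.2
grasp_force: 61.4
5.6 [588.7  52.8  78.6] [[0.745, -0.667, -0.0], [-0.667, -0.745, -0.0], [-0.0, 0.001, -1.0]] [-3.2 -1.9  5.8] 13.16929547459468 61.43736004829407
[-0.31296029  0.65031147  0.09477909]
```

```bash
python3 -m crank '[[1,0,0,-3,0],[1,0,0,-6,0],[1,0,0,-9,0],[1,0,0,-9,0],[1,0,0,-9,0]]'
```

```text
time_s: 6.1
tcp_pos: [588.7, 52.8, 69.8]
tool_rot: [[0.745, -0.667, -0.0], [-0.667, -0.745, -0.0], [-0.0, 0.001, -1.0]]
wrist_force: [-5.3, -1.4, 9.8]
width: 12.7
grasp_force: 62.2
```

```bash
python3 -m crank '[[1,0,0,0,2],[1,0,0,0,4],[1,0,0,0,7],[1,0,0,0,10],[1,0,0,0,10]]'
python3 -c "
from h import *
st(); print(get_obs()['ft_torque'])"
```

```text
time_s: 6.6
tcp_pos: [588.7, 52.7, 69.9]
tool_rot: [[0.85, -0.526, -0.0], [-0.526, -0.85, -0.0], [-0.0, 0.0, -1.0]]
wrist_force: [-4.3, -1.6, 9.8]
width: 12.8
grasp_force: 62.1
6.6 [588.7  52.7  69.9] [[0.85, -0.526, -0.0], [-0.526, -0.85, -0.0], [-0.0, 0.0, -1.0]] [-4.3 -1.6  9.8] 12.845603509992232 62.11228609085083
[-0.32476859  0.94167939  0.07158283]
```

Turns freely (low torque). Continue to 180° total.

```bash
python3 -m crank '[[1,0,0,0,7],[1,0,0,0,14],[1,0,0,0,21],[1,0,0,0,28],[1,0,0,0,35]]'
python3 -m crank '[[1,0,0,0,7],[1,0,0,0,14],[1,0,0,0,21],[1,0,0,0,28],[1,0,0,0,35]]'
python3 -m crank '[[1,0,0,0,7],[1,0,0,0,14],[1,0,0,0,21],[1,0,0,0,28],[1,0,0,0,35]]'
python3 -m crank '[[1,0,0,0,7],[1,0,0,0,14],[1,0,0,0,21],[1,0,0,0,28],[1,0,0,0,35]]'
python3 -m crank '[[1,0,0,0,7],[1,0,0,0,14],[1,0,0,0,21],[1,0,0,0,26],[1,0,0,0,30]]'
python3 -m crank '[[1,0,0,0,0],[1,0,0,0,0],[1,0,0,0,0],[1,0,0,0,0],[1,0,0,0,0]]'
python3 -c "
from h import *
st(); print(get_obs()['ft_torque']);look('c',['window','pointer'])"
```

```text
time_s: 7.1
tcp_pos: [588.6, 52.8, 69.9]
tool_rot: [[0.998, 0.06, -0.0], [0.06, -0.998, -0.0], [-0.0, 0.0, -1.0]]
wrist_force: [-4.5, -2.5, 9.6]
width: 12.7
grasp_force: 62.1
time_s: 7.6
tcp_pos: [588.6, 52.8, 69.9]
tool_rot: [[0.783, 0.622, -0.0], [0.622, -0.783, -0.001], [-0.001, 0.0, -1.0]]
wrist_force: [-4.2, -1.7, 10.0]
width: 13.2
grasp_force: 62.1
time_s: 8.1
tcp_pos: [588.6, 52.8, 69.9]
tool_rot: [[0.285, 0.959, -0.0], [0.959, -0.285, -0.001], [-0.001, -0.0, -1.0]]
wrist_force: [-4.8, -1.7, 9.5]
width: 13.1
grasp_force: 62.1
time_s: 8.6
tcp_pos: [588.6, 52.7, 69.9]
tool_rot: [[-0.316, 0.949, -0.0], [0.949, 0.316, -0.001], [-0.001, -0.001, -1.0]]
wrist_force: [-4.9, -2.9, 10.1]
width: 13.0
grasp_force: 62.1
time_s: 9.1
tcp_pos: [588.6, 52.7, 69.8]
tool_rot: [[-0.747, 0.665, -0.001], [0.665, 0.747, -0.001], [-0.0, -0.001, -1.0]]
wrist_force: [-5.0, -1.3, 10.5]
width: 12.8
grasp_force: 62.1
time_s: 9.6
tcp_pos: [588.6, 52.7, 69.8]
tool_rot: [[-0.745, 0.667, -0.001], [0.667, 0.745, -0.001], [-0.0, -0.001, -1.0]]
wrist_force: [-3.8, -2.7, 10.2]
width: 12.9
grasp_force: 62.1
9.6 [588.6  52.7  69.8] [[-0.745, 0.667, -0.001], [0.667, 0.745, -0.001], [-0.0, -0.001, -1.0]] [-3.8 -2.7 10.2] 12.88590446928652 62.127726674079895
[-0.58772536  1.05390315  0.03202233]
top window []
top pointer []
side window [([632.6, 12.4, 66.5], 0.8)]
side pointer [([659.3, -11.5, 62.6], 0.96)]
```

```bash
python3 -m crank '[[1,0,0,1.5,0],[1,0,0,3,0],[1,0,0,4.5,0],[1,0,0,6,0],[1,0,0,6,0]]'
python3 -m crank '[[1,0,0,1,0],[1,0,0,2,0],[1,0,0,3,0],[1,0,0,3,0],[1,0,0,3,0]]'
```

```text
time_s: 10.4
tcp_pos: [588.6, 52.7, 75.8]
tool_rot: [[-0.745, 0.667, -0.001], [0.667, 0.745, -0.001], [-0.0, -0.001, -1.0]]
wrist_force: [-4.4, -1.9, 7.4]
width: 12.9
grasp_force: 61.8
time_s: 10.9
tcp_pos: [588.6, 52.7, 78.4]
tool_rot: [[-0.745, 0.667, -0.001], [0.667, 0.745, -0.001], [0.0, -0.001, -1.0]]
wrist_force: [-2.6, -2.4, 6.1]
width: 13.0
grasp_force: 61.3
```

```bash
python3 -m crank '[[0.5,0,0,0,0],[0.2,0,0,0,0],[0,0,0,0,0],[0,0,0,0,0],[0,0,0,0,0]]'
python3 -m crank '[[0,0,0,20,0],[0,0,0,45,0],[0,0,0,70,0],[0,0,0,90,0],[0,0,0,90,0]]'
python3 -m crank '[[0,-12,-36,0,0],[0,-24,-72,0,0],[0,-36,-108,0,0],[0,-48,-144,0,0],[0,-60,-180,0,0]]'
python3 -m crank '[[0,-13,-36,0,0],[0,-26,-72,0,0],[0,-40,-108,0,0],[0,-53,-144,0,0],[0,-66,-182,0,0]]'
python3 -m crank '[[0,0,0,0,0],[0,0,0,0,0],[0,0,0,0,0],[0,0,0,0,0],[0,0,0,0,0]]'
python3 -c "
from h import *
st(); look('d',['window','pointer','knob','dial','green_mark','can_green'])"
```

```text
time_s: 11.4
tcp_pos: [589.0, 53.2, 78.3]
tool_rot: [[-0.745, 0.667, 0.0], [0.667, 0.745, 0.0], [0.0, 0.0, -1.0]]
wrist_force: [0.2, 0.5, 0.3]
width: 84.0
grasp_force: 0.0
time_s: 11.9
tcp_pos: [590.5, 54.0, 171.2]
tool_rot: [[-0.745, 0.667, 0.005], [0.667, 0.745, 0.001], [-0.003, 0.004, -1.0]]
wrist_force: [-0.1, -0.0, -0.4]
width: 85.3
grasp_force: 0.0
time_s: 12.4
tcp_pos: [528.0, -128.4, 167.5]
tool_rot: [[-0.745, 0.667, -0.001], [0.667, 0.745, 0.0], [0.001, -0.0, -1.0]]
wrist_force: [-0.2, -0.4, 0.5]
width: 85.7
grasp_force: 0.0
time_s: 12.9
tcp_pos: [461.9, -310.1, 167.6]
tool_rot: [[-0.745, 0.667, -0.001], [0.667, 0.745, 0.0], [0.001, -0.0, -1.0]]
wrist_force: [0.9, 0.1, -0.3]
width: 85.4
grasp_force: 0.0
time_s: 13.4
tcp_pos: [463.5, -307.8, 168.4]
tool_rot: [[-0.747, 0.665, 0.0], [0.665, 0.747, 0.0], [-0.0, 0.0, -1.0]]
wrist_force: [0.4, -0.5, 0.4]
width: 85.6
grasp_force: 0.0
13.4 [ 463.5 -307.8  168.4] [[-0.747, 0.665, 0.0], [0.665, 0.747, 0.0], [-0.0, 0.0, -1.0]] [ 0.4 -0.5  0.4] 85.5997410501429 0.0
top window [([627.8, 13.3, 74.7], 0.68)]
top pointer [([655.3, -8.9, 74.0], 0.65)]
top knob [([587.1, 52.5, 104.2], 0.59), ([656.4, -10.8, 70.9], 0.22)]
top dial [([584.0, 49.7, 65.4], 0.94)]
top green_mark [([657.0, -10.3, 72.6], 0.57)]
top can_green [([463.5, -307.8, 1.5], 0.66)]
side window [([632.6, 18.1, 73.4], 0.56)]
side pointer [([661.4, -11.9, 69.9], 0.88)]
side knob [([590.4, 53.4, 104.2], 0.86)]
side dial [([585.0, 51.0, 67.6], 0.69)]
side green_mark [([652.5, -9.1, 71.1], 0.56)]
side can_green [([464.3, -309.5, -0.1], 0.72)]
```

View pics/d_side.png

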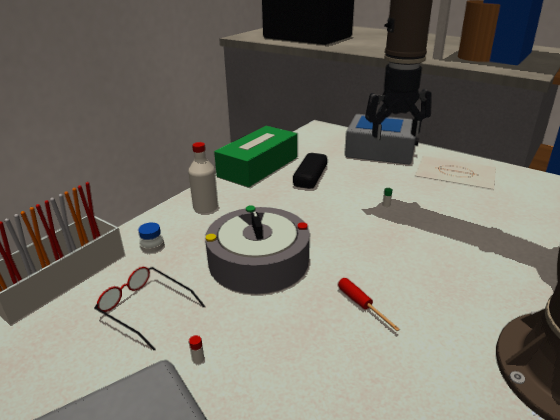

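The opening now points at the green button (250,209), the cover is level and the knob height is 104, so it is sprung up. The gripper stands over the can (388,197). Descending to grip high on the can.

```bash
python3 -m crank '[[0,0,0,-25,0],[0,0,0,-50,0],[0,0,0,-80,0],[0,0,0,-105,0],[0,0,0,-105,0]]'
python3 -m crank '[[0,0,0,-10,0],[0,0,0,-25,0],[0,0,0,-35,0],[0,0,0,-41,0],[0,0,0,-41,0]]'
python3 -m crank '[[0.5,0,0,0,0],[0.6,0,0,0,0],[0.65,0,0,0,0],[0.7,0,0,0,0],[0.75,0,0,0,0]]'
python3 -m crank '[[0.8,0,0,0,0],[0.9,0,0,0,0],[1,0,0,0,0],[1,0,0,0,0],[1,0,0,0,0]]'
```

```text
time_s: 14.6
tcp_pos: [460.9, -308.3, 60.5]
tool_rot: [[-0.745, 0.667, -0.004], [0.667, 0.745, 0.003], [0.005, -0.001, -1.0]]
wrist_force: [-0.8, 0.2, -0.4]
width: 85.3
grasp_force: 0.0
time_s: 15.1
tcp_pos: [462.6, -308.8, 21.6]
tool_rot: [[-0.745, 0.667, -0.001], [0.667, 0.745, 0.001], [0.001, -0.0, -1.0]]
wrist_force: [-0.4, -0.1, 0.5]
width: 86.0
grasp_force: 0.0
time_s: 15.6
tcp_pos: [463.1, -309.0, 22.5]
tool_rot: [[-0.745, 0.667, 0.0], [0.667, 0.745, -0.0], [-0.0, 0.0, -1.0]]
wrist_force: [0.7, -0.0, 0.2]
width: 21.4
grasp_force: 0.1
time_s: 16.1
tcp_pos: [463.2, -309.0, 22.7]
tool_rot: [[-0.745, 0.667, 0.0], [0.667, 0.745, -0.0], [-0.001, -0.0, -1.0]]
wrist_force: [-2.3, 0.6, 6.1]
width: 17.9
grasp_force: 58.5
```

```bash
python3 -m crank '[[1,0,0,15,0],[1,0,0,40,0],[1,0,0,70,0],[1,0,0,100,0],[1,0,0,120,0]]'
python3 -m crank '[[1,15,29,4,0],[1,35,67,8,0],[1,57,109,12,0],[1,79,151,16,0],[1,95,182,20,0]]'
python3 -m crank '[[1,15,29,0,0],[1,30,58,0,0],[1,45,86,0,0],[1,60,115,0,0],[1,74,141,0,0]]'
python3 -m crank '[[1,0,0,0,0],[1,0,0,0,0],[1,0,0,0,0],[1,0,0,0,0],[1,0,0,0,0]]'
python3 -c "
from h import *
look('e',['can_green','can_green_mid','window','green_mark'],('side',))"
```

```text
time_s: 16.6
tcp_pos: [463.7, -308.7, 145.2]
tool_rot: [[-0.746, 0.666, 0.002], [0.666, 0.746, -0.001], [-0.002, 0.001, -1.0]]
wrist_force: [0.7, -0.4, 0.2]
width: 17.8
grasp_force: 58.6
time_s: 17.1
tcp_pos: [559.0, -123.4, 163.7]
tool_rot: [[-0.747, 0.665, 0.001], [0.665, 0.747, 0.001], [-0.0, 0.002, -1.0]]
wrist_force: [0.7, -0.9, -0.4]
width: 18.1
grasp_force: 58.6
time_s: 17.6
tcp_pos: [632.3, 15.9, 163.2]
tool_rot: [[-0.746, 0.666, 0.0], [0.666, 0.746, 0.001], [0.0, 0.001, -1.0]]
wrist_force: [0.1, -0.1, -0.7]
width: 18.3
grasp_force: 58.6
time_s: 18.1
tcp_pos: [631.8, 12.8, 162.4]
tool_rot: [[-0.744, 0.668, -0.0], [0.668, 0.744, -0.0], [-0.0, -0.0, -1.0]]
wrist_force: [0.7, 0.4, 0.2]
width: 17.8
grasp_force: 58.7
side can_green [([624.7, 14.4, 142.5], 0.59)]
side can_green_mid [([634.5, 10.0, 164.3], 0.74), ([660.8, -11.8, 72.5], 0.3)]
side window [([634.6, 15.7, 74.0], 0.65)]
side green_mark [([659.5, -11.4, 69.3], 0.61), ([655.1, -5.5, 69.0], 0.43)]
```

View pics/e_side.png

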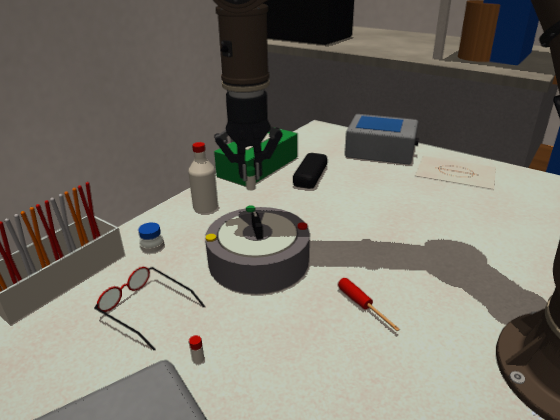

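The can hangs upright at (251,182), above the opening. Lowering it until its foot is through the opening, with the fingertips just above the cover.

```bash
python3 -m crank '[[1,0,0.5,-15,0],[1,0,1,-30,0],[1,0,1,-40,0],[1,0,1,-50,0],[1,0,1,-50,0]]'
python3 -m crank '[[1,0,0,-8,0],[1,0,0,-16,0],[1,0,0,-24,0],[1,0,0,-30,0],[1,0,0,-30,0]]'
python3 -m crank '[[1,0,0,-2,0],[1,0,0,-4,0],[1,0,0,-6,0],[1,0,0,-6,0],[1,0,0,-6,0]]'
python3 -c "
from h import *
st(); look('f',['can_green_mid'],('side',))
im=cv2.imread('pics/f_side.png'); cv2.imwrite('pics/f_crop.png',cv2.resize(im[130:300,170:340],None,fx=3.5,fy=3.5))"
```

```text
time_s: 18.85
tcp_pos: [631.0, 14.8, 110.2]
tool_rot: [[-0.745, 0.667, -0.003], [0.667, 0.745, -0.0], [0.002, -0.002, -1.0]]
wrist_force: [-0.3, -0.1, -0.4]
width: 17.9
grasp_force: 58.7
time_s: 19.35
tcp_pos: [631.4, 14.8, 81.2]
tool_rot: [[-0.745, 0.667, -0.001], [0.667, 0.745, -0.0], [0.001, -0.001, -1.0]]
wrist_force: [-0.6, 0.8, -0.4]
width: 17.7
grasp_force: 58.7
time_s: 19.85
tcp_pos: [632.0, 15.1, 76.4]
tool_rot: [[-0.745, 0.667, 0.0], [0.667, 0.745, 0.0], [-0.0, 0.0, -1.0]]
wrist_force: [0.1, 0.2, -0.4]
width: 17.7
grasp_force: 58.7
19.85 [632.   15.1  76.4] [[-0.745, 0.667, 0.0], [0.667, 0.745, 0.0], [-0.0, 0.0, -1.0]] [ 0.1  0.2 -0.4] 17.652405630601695 58.66162329912186
side can_green_mid [([632.3, 9.9, 78.5], 0.42)]
```

View pics/f_crop.png

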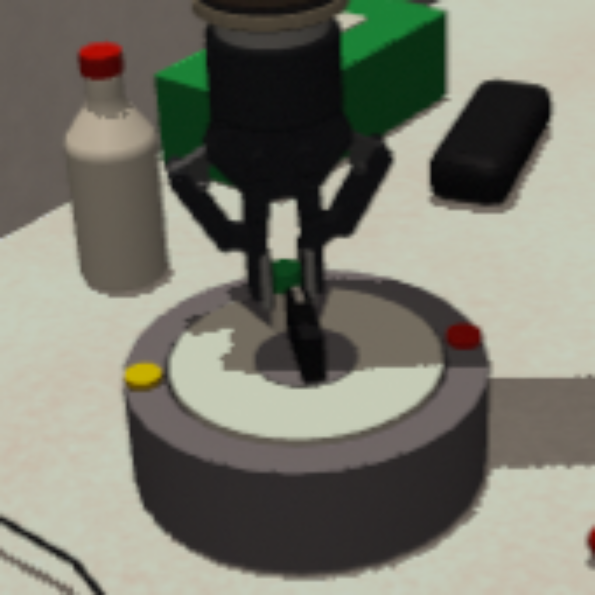

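The fingers stand around the can (cap at crop 285,272) above the opening. There is no contact force although the foot should be below the cover, so I'll release.

```bash
python3 -m crank '[[0.5,0,0,0,0],[0.5,0,0,0,0],[0.5,0,0,0,0],[0.5,0,0,0,0],[0.5,0,0,0,0]]'
python3 -m crank '[[0.5,0,0,15,0],[0.5,0,0,40,0],[0.5,0,0,70,0],[0.5,0,0,100,0],[0.5,0,0,120,0]]'
python3 -m crank '[[0.5,-10,-40,0,0],[0.5,-20,-80,0,0],[0.5,-30,-120,0,0],[0.5,-40,-160,0,0],[0.5,-50,-200,0,0]]'
python3 -m crank '[[0,0,0,0,0],[0,0,0,0,0],[0,0,0,0,0],[0,0,0,0,0],[0,0,0,0,0]]'
python3 -c "
from h import *
st(); look('g',['can_green','window','pointer','knob','green_mark','can_red','spectacles'])
im=cv2.imread('pics/g_top.png'); a=cv2.resize(im[150:270,200:320],(400,400))
im=cv2.imread('pics/g_side.png'); b=cv2.resize(im[190:300,200:310],(400,400)); cv2.imwrite('pics/g.png',np.hstack([a,b]))"
```

```text
time_s: 20.45
tcp_pos: [632.0, 15.1, 76.3]
tool_rot: [[-0.745, 0.667, 0.0], [0.667, 0.745, 0.0], [0.0, 0.0, -1.0]]
wrist_force: [0.1, 0.3, 0.3]
width: 42.8
grasp_force: 0.0
time_s: 20.95
tcp_pos: [632.6, 15.8, 199.9]
tool_rot: [[-0.746, 0.666, 0.003], [0.666, 0.746, 0.001], [-0.002, 0.002, -1.0]]
wrist_force: [-0.3, 0.9, 0.2]
width: 42.8
grasp_force: 0.0
time_s: 21.45
tcp_pos: [581.6, -186.3, 197.7]
tool_rot: [[-0.745, 0.667, 0.001], [0.667, 0.745, -0.0], [-0.001, 0.0, -1.0]]
wrist_force: [1.1, -0.3, -0.3]
width: 42.7
grasp_force: 0.0
time_s: 21.95
tcp_pos: [582.3, -183.5, 196.6]
tool_rot: [[-0.747, 0.665, 0.0], [0.665, 0.747, 0.0], [-0.0, 0.0, -1.0]]
wrist_force: [0.0, 0.4, 0.2]
width: 85.4
grasp_force: 0.0
21.95 [ 582.3 -183.5  196.6] [[-0.747, 0.665, 0.0], [0.665, 0.747, 0.0], [-0.0, 0.0, -1.0]] [0.  0.4 0.2] 85.436936356739 0.0
top can_green [([632.8, 16.8, 10.6], 0.54), ([590.8, 47.7, 64.8], 0.34)]
top window [([630.6, 14.9, 75.1], 0.87), ([645.6, 27.5, 28.1], 0.34)]
top pointer [([632.2, 16.9, 13.1], 0.44)]
top knob [([585.5, 52.3, 104.0], 0.88)]
top green_mark [([656.2, -11.3, 70.2], 0.56)]
top can_red []
top spectacles [([724.1, 286.3, 0.2], 0.58)]
side can_green []
side window [([632.1, 15.4, 71.5], 0.59)]
side pointer [([659.6, -12.1, 73.4], 0.72)]
side knob [([591.1, 55.1, 105.4], 0.89)]
side green_mark [([653.8, -7.3, 70.6], 0.46)]
side can_red [([510.2, 319.1, 1.6], 0.81)]
side spectacles [([726.1, 286.6, 3.1], 0.94)]
```

View pics/g.png

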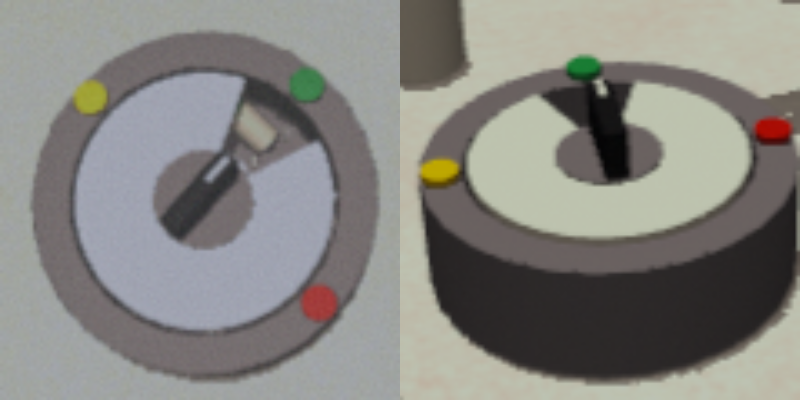

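The canister now lies inside the green compartment (left crop, 255,128). The opening is in line with the green button, the cover is level, and the gripper is clear.

```bash
python3 -c "
from plant import *
print(job_done())"
```

```text
the job is handed in; nothing more can be done
None
```

The green-capped canister is in the compartment with the green button, lying on its side because it tipped over when dropped in. The cover is sprung up with its opening over that compartment, and the job was handed in at about 22 s.

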